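Close up the row of drone batteries in the rack and bolt it

ROBOT

A 6-joint arm with a two-finger parallel gripper is mounted at the origin on a cart in front of the work surface, level with it; the furniture and walls round the work are solid. World frame = base frame: x ahead of the robot, y to its left, z up, the work surface at z = 0. Lengths are in m, angles in degrees, forces in N, time in s.
With the tool pointing down it reaches from about 0.325 to 0.775 m from the base axis. Payload 9.3 kg.
Tool frame: the origin (TCP) lies midway between the tips of the shut fingers; the grasp point (between the pads) lies arm.tcp_to_grasp behind it (arm.tcp_to_grasp is the distance from the TCP to the grasp point, in m); y points along the fingers, x is the direction in which the jaws open and shut, and the axes are right-handed (so a half turn about y gives the same grasp; the last joint's range is limited). The gripper opens to 85 mm and grips with 20 to 120 N. Pads are 22 mm wide; open, the fingers measure 114 mm over their backs; the gripper's body (76 mm by 85 mm) begins 54 mm behind the grasp point. The pads swing forward as they close: fully open they stand 13 mm farther back than shut.
Start: joints at [58.98, 14.817, 1.232, 76.415, 0, 81.257], TCP at [0.208, 0.509, 0.231] pointing down, gripper open.
Joint ranges: [-174.27, 174.27], [-52.1, 104.24], [-59.71, 78.15], [-110.17, 111.67], [-87.03, 83.33], [-180, 180]. Speed limits (degrees/s): [127.2, 127.2, 159.86, 180, 180, 180].

INTERFACE

Orientations are given as [roll, pitch, yaw] about the fixed x, y, z axes, in that order (R = Rz(yaw) Ry(pitch) Rx(roll)).
In Python, from cell import arm gives the robot as it stands.
- The arm moves only by the tool play_rows, never from a script. Its argument "deltas" is a list of rows, each a list of 3 entries, a list of its own where there are three numbers: the shift along the tool's x, y, z in mm, then the turn, a rotation vector about the tool's x, y, z in rad, then the finger opening in mm, from 0 to 85.4. In form: [[[dx, dy, dz], [rx, ry, rz], grip], ...]. A call has exactly 8 rows; each row is the pose to reach, as a shift and turn from the pose commanded when the call began, along the tool's axes at that moment; what a row does not reach only later rows make up. A row lasts 1/10 s, in which the tool goes at most 50 mm and 8.59 degrees, less where a joint would pass 70% of its speed; a pose out of reach is approached as far as the arm can. A call with a gripper value outside its range is refused whole. The fingers move at their own pace and stop on an object; the grip force is fixed at half the most. Time passes only in rows, so rows that repeat a pose let the fingers close, or fill a call up. It gives the time, the measured TCP pose, the force and the opening at its end, in the units of the state.
- arm.sense(): the state, without advancing time (a new reading comes with each control period).
- arm.grab_frame(name): name is "scene" or "top"; returns (picture, depth): 480x640x3 uint8, blue, green, red; 480x640 float32, m along the optical axis (not along the pixel's ray), 0 where there is no reading.
- arm.get_calibration(name): a dict with "fx", "fy", "cx", "cy" (pixels), "R" (3x3) and "t" (3): a world point X has camera coordinates R X + t. Camera axes: x right, y down, z forward; pixel columns grow to the right and rows downward; lengths in m; the calibration is good to about 2 mm. A picture is of the moment at which its call begins. get_calibration takes no time and is no camera call.
- arm.finish_job(): hands the job in, once; it reports no verdict.
The state is a dict: "time": time; "q": joint angles; "dq": joint speeds; "joint_efforts": joint torques, N m; "ee_pos": TCP position; "ee_rot": TCP orientation; "wrist_force": force on the tool from outside, world axes, zero at the start; "ft_torque": the same for the moment, N m; "grip_width": finger opening in m.
Only numpy, scipy, OpenCV 4.12 (cv2) and the standard library are available. Lean on these libraries where they do the work, as an engineer would, in place of code of your own. Each camera call takes 0.05 s, during which the arm holds its last target. There are 200 camera calls.

TASK

Using only fingertip pushes, gripping and lifting nothing, push the row of three drone batteries in the rack along its rail as one train, pushing only on the rear battery at the open end, until the front one is fully home against the end stop and all three stand tight together. Then push the rack's slide bolt by its upright plate fully in, so that it bars the rail behind the rear battery, and leave everything. Do not disturb the spare battery, the flux jar and the motor standing around the rack.

Things in the scene. Friction and masses are not known exactly. Their poses are not given: they have to be found in the camera images.
- riser: Fixed plywood riser on the bench, 340 x 470 mm, its flat top 60 mm above the bench; the rack and the things round it stand on it. Origin under its centre, on the bench. It does not move between starts. A desk lamp stands behind its left far corner, its head reaching out above that corner: bring the arm round in front of the lamp.
- rack: Fixed aluminium battery rack on the riser, 116 (x) x 270 mm (y); origin at its underside on the rail's centre line. Its +y runs along the rail to the end stop, -y to the open end at y = -130 mm. Heights above the underside: rail floor 8 mm, side guides 18 mm (inner faces x = +-50.5 mm), stop wall 44 mm (y = 129 to 139 mm). On its -x side a bolt bed, 18 mm high, juts out to x = -110 mm round y = -11 mm.
- stop_face (a point): Centre of the end stop's face (front of its two rubber bumpers), 26 mm above the rack's underside, at rack x = 0, y = 125 mm; axes as the rack's.
- pack_front_mid (a point): Middle of the front battery of the row, nearest the end stop. Dark grey box-shaped drone battery, 42 mm along the rail, 98 mm across it, 36 mm high, about 0.15 kg, loose, standing on the rail floor. Its own x points along the rail to the stop. At the start it stands 45 to 80 mm short of the stop. Home: its middle is 21 mm before the stop face.
- pack_middle_mid (a point): Middle of the second battery of the row, the same kind, touching the front one. Home: 63 mm before the stop face.
- pack_rear_mid (a point): Middle of the third, rear battery, the same kind, touching the second one; its free face, 21 mm behind this point, looks to the rack's open end and is the one to push. The row slides with about 2 to 6 N. Home: 105 mm before the stop face.
- bolt (a joint): Slide bolt of the rack, m: 0 = out as at the start, 0.026 = fully in, reaching 24 mm in over the guide, behind the rear battery when the row is home (3 to 5 mm behind it; before that the row blocks the bolt). It moves to the rack's +x, resists with about 1.5 N and stays where it is left; a hard stop at the end.
- bolt_plate (a point): Centre of the outer face (looking to the rack's -x) of the bolt's upright dark steel push plate, 36 mm wide along y, 8 mm thick, from 19 to 49 mm above the rack's underside; moves with the bolt. At the start at rack x = -96.5 mm, y = -11 mm. Push this face to the rack's +x.
- spare_pack: Spare drone battery, 40 x 104 x 35 mm, lying on the riser on the rack's +x side, outside it, long side along the rail; origin under its centre. Leave alone.
- jar: Round flux jar with black lid, 49 mm across, 32 mm high, on the riser on the rack's -x side near the open end; origin under its centre. Leave alone.
- loose_motor: Small round brushless motor, 28 mm across, 25 mm high, standing on the riser on the rack's -x side near the stop end; origin under its centre. Leave alone.

How it is judged:
By the outcome, as a careful person would: the job done as asked, in the order asked, and still so for the second after the job is handed in, with the robot touching nothing.
It also fails if it takes over 45 s, if anything falls off the work surface, if the arm or the gripper's body presses on something with over 40 N, if the wrist force passes 120 N, or if a joint passes its speed limit or range.

## Working session

There is one attempt and no reset: what is moved stays moved. The work goes in short steps, Python scripts to look and compute and a tool call to move; the robot and the scene stay as the last step left them, time stands still between calls to the robot, and variables do not carry over. Pictures are saved under pics/ and viewed, and the job is handed in when it is done.

Besides the shell and the picture viewer there is one more tool, called by a JSON object that holds its "api" and its "payload", one argument or row to a line. play_rows: Moves the arm, as the interface text tells. Its arguments: {"type":"object","properties":{"deltas":{"type":"array"}},"required":["deltas"]}

```bash
ls; mkdir -p pics; python3 - <<'E'
from cell import arm
import cv2,numpy as np
print(arm.sense())
print(arm.tcp_to_grasp)
for n in ("scene","top"):
    p,d=arm.grab_frame(n); cv2.imwrite(f"pics/{n}0.png",p); np.save(f"pics/{n}0.npy",d); c=arm.get_calibration(n); print(n,c)
E
```

```text
pics
{'time': 0.0, 'q': array([ 5.89807351e+01,  1.48509612e+01,  1.19024476e+00,  7.64149591e+01,
       -6.06586010e-04,  8.12533990e+01]), 'dq': array([ 0.05629942, -0.08439865, -0.09677937, -0.04507783, -0.02702416,
        0.01565619]), 'joint_efforts': array([ 7.43023411e-04, -5.55643916e+01,  3.44530320e+01,  1.37802443e-02,
       -1.23344767e-04, -6.55663300e-06]), 'ee_pos': array([0.20835258, 0.50871425, 0.23066761]), 'ee_rot': array([-8.99890920e+01,  7.48876497e-02,  6.77273436e+01]), 'wrist_force': array([ 0.05865803, -1.03228665, -0.77324572]), 'ft_torque': array([-0.01240028, -0.02800378, -0.02180077]), 'grip_width': 0.08559609653721832}
0.0187
scene {'fx': 498.4914804678026, 'fy': 498.4914804678026, 'cx': 320.38884316684306, 'cy': 240.71309510578104, 'R': array([[-0.69306788, -0.72078017, -0.01152628],
       [-0.39081339,  0.38912712, -0.83417323],
       [ 0.60574071, -0.57363405, -0.55138205]]), 't': array([0.21324328, 0.36512189, 0.47717264])}
top {'fx': 516.4643394335313, 'fy': 516.4643394335313, 'cx': 312.5870854534463, 'cy': 236.87218807543962, 'R': array([[-0.02581218, -0.9996647 ,  0.00205212],
       [-0.99670923,  0.02557797, -0.07691863],
       [ 0.07684035, -0.00403081, -0.99703526]]), 't': array([-0.18238053,  0.5310426 ,  0.91328568])}
```

View pics/scene0.png

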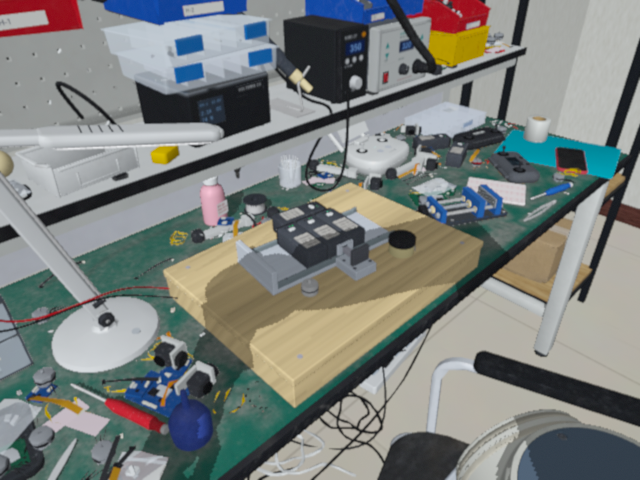

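View pics/top0.png

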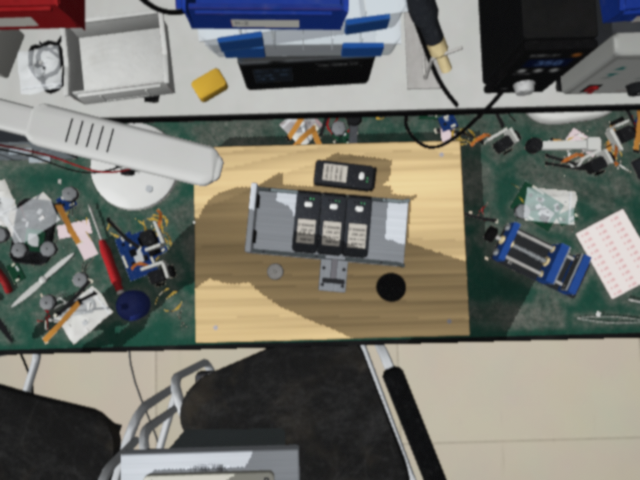

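Top view: the stop wall is at the left (col ~251), the open end at the right (col ~408), and the bolt plate is at about (333,263). I'll enlarge the crop.

```bash
cat > h.py <<'E'
from cell import arm
import cv2,numpy as np
def world(n,u,v,z):
    c=arm.get_calibration(n);R,t=c["R"],c["t"]
    r=R.T@np.array([(u-c["cx"])/c["fx"],(v-c["cy"])/c["fy"],1]);o=-R.T@t
    return o+r*(z-o[2])/r[2]
def pix(n,X):
    c=arm.get_calibration(n);p=c["R"]@np.array(X)+c["t"]
    return c["fx"]*p[0]/p[2]+c["cx"],c["fy"]*p[1]/p[2]+c["cy"]
def dworld(n,D,u,v):
    c=arm.get_calibration(n);d=D[v,u]
    return c["R"].T@(np.array([(u-c["cx"])/c["fx"]*d,(v-c["cy"])/c["fy"]*d,d])-c["t"])
E
python3 - <<'E'
from h import *
p=cv2.imread("pics/top0.png")
c=p[150:310,230:430]; cv2.imwrite("pics/crop0.png",cv2.resize(c,None,fx=4,fy=3.75,interpolation=cv2.INTER_CUBIC) if 0 else cv2.resize(c,(800,640))[:600])
D=np.load("pics/top0.npy")
for uv in [(307,240),(358,240),(275,225),(390,225),(250,210),(333,280),(391,287),(275,271),(345,175),(230,300)]: print(uv,dworld("top",D,*uv).round(4))
E
```

```text
(307, 240) [ 0.515  -0.1863  0.1021]
(358, 240) [ 0.5128 -0.2704  0.1019]
(275, 225) [ 0.5451 -0.1314  0.0636]
(390, 225) [ 0.5398 -0.3298  0.0658]
(250, 210) [ 0.5672 -0.0932  0.1021]
(333, 280) [ 0.4482 -0.2269  0.1106]
(391, 287) [ 0.434  -0.3235  0.0917]
(275, 271) [ 0.4655 -0.1314  0.0854]
(345, 175) [ 0.6238 -0.253   0.0919]
(230, 300) [ 0.4182 -0.0513  0.0594]
```

View pics/crop0.png

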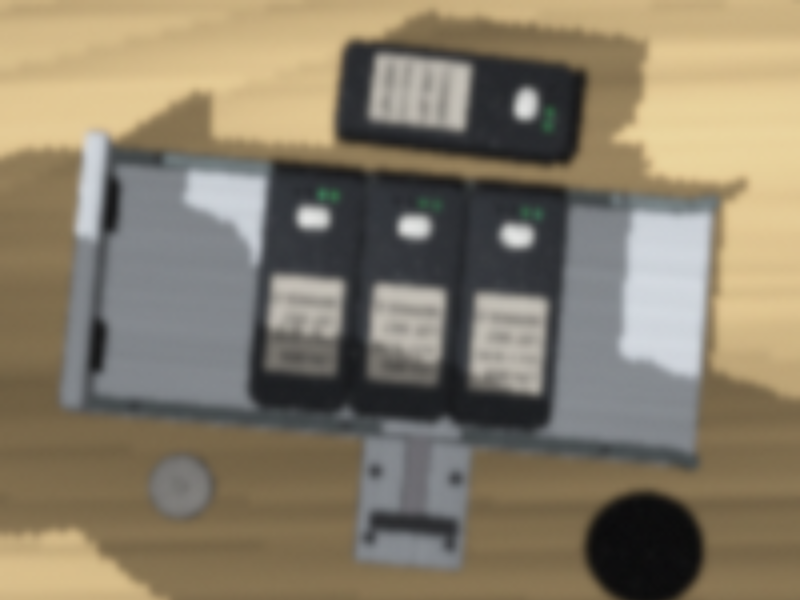

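```bash
python3 - <<'E'
from h import *
P=dict(openR=(718,198,.078),openL=(697,465,.078),rearR=(568,190,.104),rearL=(548,427,.104),frR=(270,165,.104),frL=(252,402,.104),
 stopoutR=(85,132,.104),stopoutL=(62,407,.104),stopinR=(108,135,.104),stopinL=(85,408,.104),plN=(370,515,.109),plS=(458,522,.109),plNo=(370,530,.109),plSo=(458,545,.109),
 spareBR=(578,160,.095),spareBL=(340,140,.095),jar=(645,548,.092),motor=(182,487,.085))
W={k:world("top",230+a/4,150+b/4,z) for k,(a,b,z) in P.items()}
for k,v in W.items(): print(k,v.round(4))
ax=(W['rearR']-W['rearL'])+(W['frR']-W['frL'])+W['stopoutR']-W['stopoutL']+W['openR']-W['openL']
th=np.arctan2(ax[1],ax[0]);print('yaw',np.degrees(th))
ex=np.array([np.cos(th),np.sin(th)]);ey=np.array([-ex[1],ex[0]])
# rack origin from stop outer (y=139), open end (-135?)
for k,v in W.items(): print(k,(v[:2]@ex).round(4),(v[:2]@ey).round(4))
E
```

```text
openR [ 0.5815 -0.3628  0.078 ]
openL [ 0.468  -0.3493  0.078 ]
rearR [ 0.5826 -0.2957  0.104 ]
rearL [ 0.4847 -0.2841  0.104 ]
frR [ 0.5962 -0.1726  0.104 ]
frL [ 0.4981 -0.1629  0.104 ]
stopoutR [ 0.612  -0.0962  0.104 ]
stopoutL [ 0.4981 -0.0849  0.104 ]
stopinR [ 0.6105 -0.1057  0.104 ]
stopinL [ 0.4974 -0.0943  0.104 ]
plN [ 0.4507 -0.21    0.109 ]
plS [ 0.4469 -0.2457  0.109 ]
plNo [ 0.4446 -0.2098  0.109 ]
plSo [ 0.4376 -0.2454  0.109 ]
spareBR [ 0.5965 -0.3015  0.095 ]
spareBL [ 0.6076 -0.202   0.095 ]
jar [ 0.434  -0.3239  0.092 ]
motor [ 0.4643 -0.1321  0.085 ]
yaw -6.216222074766997
openR 0.6173 -0.2977
openL 0.5031 -0.2966
rearR 0.6112 -0.2309
rearL 0.5126 -0.23
frR 0.6114 -0.107
frL 0.5128 -0.108
stopoutR 0.6188 -0.0294
stopoutL 0.5043 -0.0304
stopinR 0.6183 -0.039
stopinL 0.5047 -0.0399
plN 0.4707 -0.16
plS 0.4709 -0.1958
plNo 0.4647 -0.1604
plSo 0.4616 -0.1966
spareBR 0.6257 -0.2351
spareBL 0.6259 -0.135
jar 0.4665 -0.275
motor 0.4758 -0.0811
```

```bash
cat >> h.py <<'E'
from scipy.spatial.transform import Rotation as Ro
TH=-6.2
def rk(xp,yp,z):  # rack-rotated axes -> world
    t=np.radians(TH); return np.array([np.cos(t)*xp-np.sin(t)*yp,np.sin(t)*xp+np.cos(t)*yp,z])
def inrk(p):
    t=np.radians(TH); return np.array([np.cos(t)*p[0]+np.sin(t)*p[1],-np.sin(t)*p[0]+np.cos(t)*p[1],p[2]])
def delta(P,yaw,P0=None,rpy0=None):
    s=arm.sense();P0=s["ee_pos"] if P0 is None else np.array(P0);rpy0=s["ee_rot"] if rpy0 is None else rpy0
    R0=Ro.from_euler('xyz',rpy0,degrees=True);R1=Ro.from_euler('xyz',[-90,0,yaw],degrees=True)
    print('d mm',(R0.inv().apply(np.array(P)-P0)*1e3).round(1),'rot',(R0.inv()*R1).as_rotvec().round(3))
E
python3 - <<'E'
from h import *
D=np.load("pics/top0.npy")
for uv in [(210,165),(180,150),(120,140),(50,130)]: print(uv,dworld("top",D,*uv).round(3))
A=[.40,.03,.25];delta(A,8)
B=rk(.5616,-.268,.20);print(B);delta(B,-6.2,A,[-90,0,8])
E
```

```text
(210, 165) [ 0.596 -0.07   0.318]
(180, 150) [ 0.614 -0.034  0.325]
(120, 140) [0.625 0.035 0.337]
(50, 130) [0.635 0.113 0.352]
d mm [-370.4  -18.9 -358.8] rot [ 0.000e+00  1.042e+00 -1.000e-03]
[ 0.52937135 -0.3270849   0.2       ]
d mm [  78.4   50.  -371.6] rot [ 0.     0.248 -0.   ]
```

{"api": "play_rows", "payload": {
  "deltas": [
    [[-46, -2, -45], [0, 0.13, 0], 0],
    [[-92, -5, -90], [0, 0.26, 0], 0],
    [[-138, -7, -134], [0, 0.39, 0], 0],
    [[-184, -9, -179], [0, 0.52, 0], 0],
    [[-230, -12, -224], [0, 0.65, 0], 0],
    [[-277, -14, -269], [0, 0.78, 0], 0],
    [[-323, -17, -314], [0, 0.91, 0], 0],
    [[-370, -19, -359], [0, 1.04, 0], 0]
  ]
}}

```text
time: 0.9
ee_pos: [0.3576, 0.1362, 0.2461]
ee_rot: [-90.0, -0.0, 7.9]
wrist_force: [0.2, -0.2, 1.3]
grip_width: 0.0002
```

```bash
python3 - <<'E'
from h import *
s=arm.sense();print(s["time"],s["ee_pos"],s["ee_rot"],s["wrist_force"])
B=rk(.5616,-.268,.20);delta([.40,.03,.25],8);delta(B,-6.2)
E
```

```text
0.9 [0.35758855 0.13617609 0.24614408] [-8.99965098e+01 -1.73393005e-02  7.85067745e+00] [ 0.18929107 -0.21546532  1.28053658]
d mm [  27.5   -3.9 -111. ] rot [-0.    -0.003  0.   ]
d mm [ 106.9   46.1 -482.4] rot [-0.     0.245  0.   ]
```

{"api": "play_rows", "payload": {
  "deltas": [
    [[10, 0, -48], [0, 0.03, 0], 0],
    [[20, 0, -96], [0, 0.06, 0], 0],
    [[30, 0, -144], [0, 0.09, 0], 0],
    [[40, 0, -192], [0, 0.12, 0], 0],
    [[50, 0, -240], [0, 0.15, 0], 0],
    [[62, 5, -288], [0, 0.18, 0], 0],
    [[75, 12, -336], [0, 0.21, 0], 0],
    [[87, 20, -384], [0, 0.245, 0], 0]
  ]
}}

```text
time: 1.7
ee_pos: [0.4982, -0.2316, 0.2257]
ee_rot: [-90.0, -0.0, -6.0]
wrist_force: [0.8, -0.2, 0.8]
grip_width: 0.0001
```

```bash
python3 - <<'E'
from h import *
B=rk(.5616,-.268,.20);delta(B,-6.2)
E
```

```text
d mm [ 40.9  25.7 -91.7] rot [-0.     0.003  0.   ]
```

{"api": "play_rows", "payload": {
  "deltas": [
    [[15, 8, -32], [0, 0.003, 0], 0],
    [[30, 18, -65], [0, 0.003, 0], 0],
    [[41, 26, -92], [0, 0.003, 0], 0],
    [[41, 26, -92], [0, 0.003, 0], 0],
    [[41, 26, -92], [0, 0.003, 0], 0],
    [[41, 26, -92], [0, 0.003, 0], 0],
    [[41, 26, -92], [0, 0.003, 0], 0],
    [[41, 26, -92], [0, 0.003, 0], 0]
  ]
}}

```text
time: 2.5
ee_pos: [0.5293, -0.3244, 0.2008]
ee_rot: [-90.0, -0.0, -6.0]
wrist_force: [-0.9, -0.9, 0.4]
grip_width: 0.0
```

```bash
python3 - <<'E'
from h import *
p,d=arm.grab_frame("top");cv2.imwrite("pics/t1.png",cv2.resize(p[120:320,220:460],(720,600),interpolation=cv2.INTER_CUBIC))
p,d=arm.grab_frame("scene");cv2.imwrite("pics/s1.png",cv2.resize(p[130:330,220:460],(720,600),interpolation=cv2.INTER_CUBIC))
s=arm.sense();print(inrk(s["ee_pos"]),s["wrist_force"])
delta(rk(.5616,-.264,.086),-6.2)
E
```

```text
[ 0.5612657  -0.2655613   0.20068298] [ 0.57271878 -0.23669679 -0.80559455]
d mm [  0.3 114.7   1.6] rot [0.    0.003 0.001]
```

View pics/t1.png

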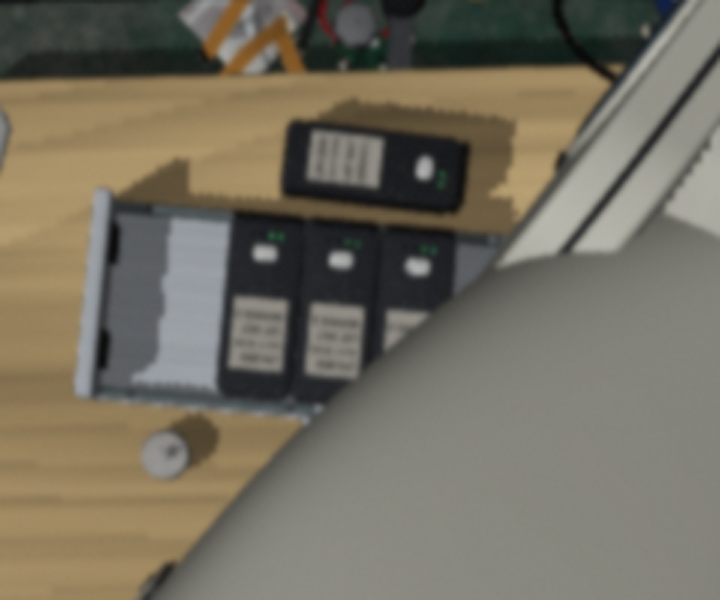

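View pics/s1.png

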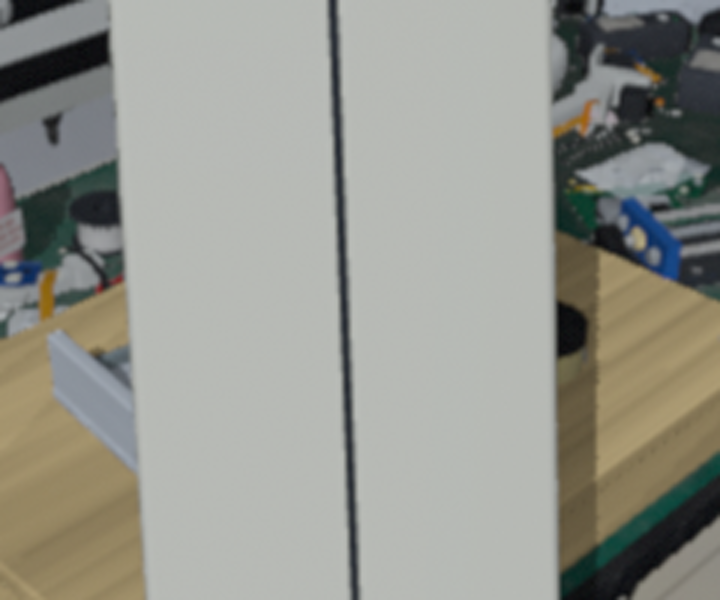

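The top view shows the row undisturbed, with the front battery visible past the arm. The scene view is blocked by the arm. Descending into the rail behind the row.

{"api": "play_rows", "payload": {
  "deltas": [
    [[0, 20, 0], [0, 0.003, 0], 0],
    [[0, 40, 0], [0, 0.003, 0], 0],
    [[0, 60, 0], [0, 0.003, 0], 0],
    [[0, 80, 0], [0, 0.003, 0], 0],
    [[0, 95, 0], [0, 0.003, 0], 0],
    [[0, 108, 0], [0, 0.003, 0], 0],
    [[0, 115, 0], [0, 0.003, 0], 0],
    [[0, 115, 0], [0, 0.003, 0], 0]
  ]
}}

```text
time: 3.4
ee_pos: [0.529, -0.3249, 0.0844]
ee_rot: [-90.0, 0.1, -6.2]
wrist_force: [0.2, -0.6, -0.1]
grip_width: 0.0002
```

{"api": "play_rows", "payload": {
  "deltas": [
    [[0, 0, 6], [0, 0, 0], 0],
    [[0, 0, 12], [0, 0, 0], 0],
    [[0, 0, 17], [0, 0, 0], 0],
    [[0, 0, 21], [0, 0, 0], 0],
    [[0, 0, 25], [0, 0, 0], 0],
    [[0, 0, 29], [0, 0, 0], 0],
    [[0, 0, 33], [0, 0, 0], 0],
    [[0, 0, 37], [0, 0, 0], 0]
  ]
}}

```text
time: 4.2
ee_pos: [0.5335, -0.2887, 0.0855]
ee_rot: [-90.1, -0.0, -6.3]
wrist_force: [0.5, -4.6, 2.7]
grip_width: 0.0001
```

```bash
python3 - <<'E'
from h import *
p,d=arm.grab_frame("top");cv2.imwrite("pics/t2.png",cv2.resize(p[120:320,220:460],(720,600),interpolation=cv2.INTER_CUBIC))
s=arm.sense();print(inrk(s["ee_pos"]),s["wrist_force"])
E
```

```text
[ 0.56148779 -0.22871747  0.08541772] [-0.04205881 -3.30682641  1.97673221]
```

View pics/t2.png

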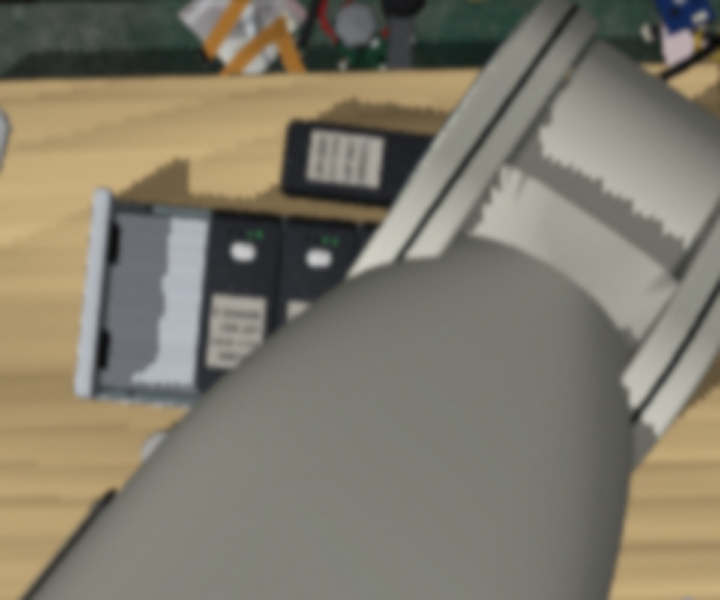

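The train slides with about 4 N and stays straight; the front face is now at crop col ~210, having started at ~231. Roughly 50 mm remain.

{"api": "play_rows", "payload": {
  "deltas": [
    [[0, 0, 6], [0, 0, 0], 0],
    [[0, 0, 12], [0, 0, 0], 0],
    [[0, 0, 18], [0, 0, 0], 0],
    [[0, 0, 24], [0, 0, 0], 0],
    [[0, 0, 30], [0, 0, 0], 0],
    [[0, 0, 35], [0, 0, 0], 0],
    [[0, 0, 39], [0, 0, 0], 0],
    [[0, 0, 42], [0, 0, 0], 0]
  ]
}}

```text
time: 5.05
ee_pos: [0.5379, -0.2464, 0.0852]
ee_rot: [-90.0, -0.0, -6.2]
wrist_force: [-0.3, -5.2, 2.6]
grip_width: 0.0002
```

```bash
python3 - <<'E'
from h import *
p,d=arm.grab_frame("top");cv2.imwrite("pics/t3.png",cv2.resize(p[120:320,220:460],(720,600),interpolation=cv2.INTER_CUBIC))
s=arm.sense();print(inrk(s["ee_pos"]),s["wrist_force"])
E
```

```text
[ 0.56131791 -0.18647599  0.08515137] [ 0.44401015 -2.26981454  1.62914939]
```

View pics/t3.png

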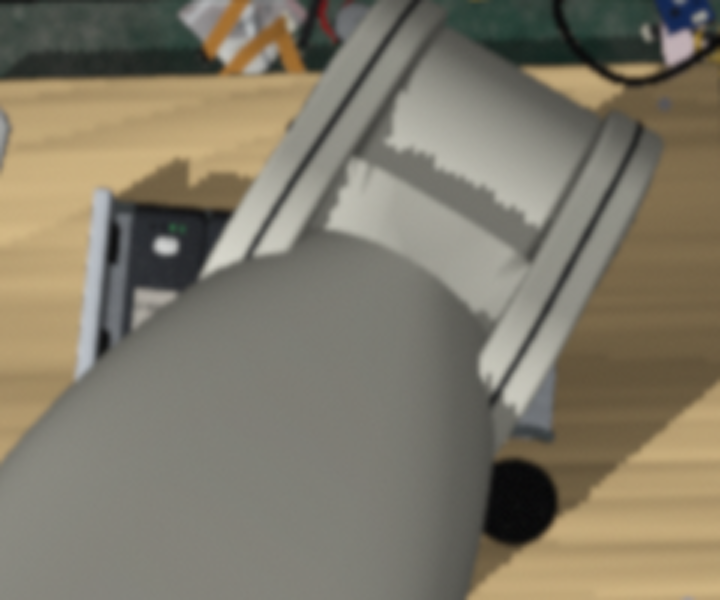

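The front face is at crop col ~133 and the bumper at ~120, so a few mm remain. Creeping now.

{"api": "play_rows", "payload": {
  "deltas": [
    [[0, 0, 1], [0, 0, 0], 0],
    [[0, 0, 2], [0, 0, 0], 0],
    [[0, 0, 3], [0, 0, 0], 0],
    [[0, 0, 4], [0, 0, 0], 0],
    [[0, 0, 4.7], [0, 0, 0], 0],
    [[0, 0, 5.4], [0, 0, 0], 0],
    [[0, 0, 6], [0, 0, 0], 0],
    [[0, 0, 6.5], [0, 0, 0], 0]
  ]
}}

```text
time: 5.9
ee_pos: [0.5385, -0.2401, 0.0851]
ee_rot: [-90.0, 0.0, -6.2]
wrist_force: [-1.2, -4.8, 3.6]
grip_width: 0.0002
```

{"api": "play_rows", "payload": {
  "deltas": [
    [[0, 0, 0.5], [0, 0, 0], 0],
    [[0, 0, 1], [0, 0, 0], 0],
    [[0, 0, 1.5], [0, 0, 0], 0],
    [[0, 0, 2], [0, 0, 0], 0],
    [[0, 0, 2.4], [0, 0, 0], 0],
    [[0, 0, 2.8], [0, 0, 0], 0],
    [[0, 0, 3.2], [0, 0, 0], 0],
    [[0, 0, 3.6], [0, 0, 0], 0]
  ]
}}

```text
time: 6.7
ee_pos: [0.5385, -0.2383, 0.0851]
ee_rot: [-90.2, 0.0, -6.3]
wrist_force: [-3.3, -13.6, 2.0]
grip_width: -0.0002
```

```bash
python3 - <<'E'
from h import *
p,d=arm.grab_frame("top");cv2.imwrite("pics/t4.png",cv2.resize(p[170:270,230:350],(720,600),interpolation=cv2.INTER_CUBIC))
s=arm.sense();print(inrk(s["ee_pos"]),s["wrist_force"])
E
```

```text
[ 0.56108137 -0.17880499  0.08515119] [ -2.28346329 -13.12943003   3.04754111]
```

View pics/t4.png

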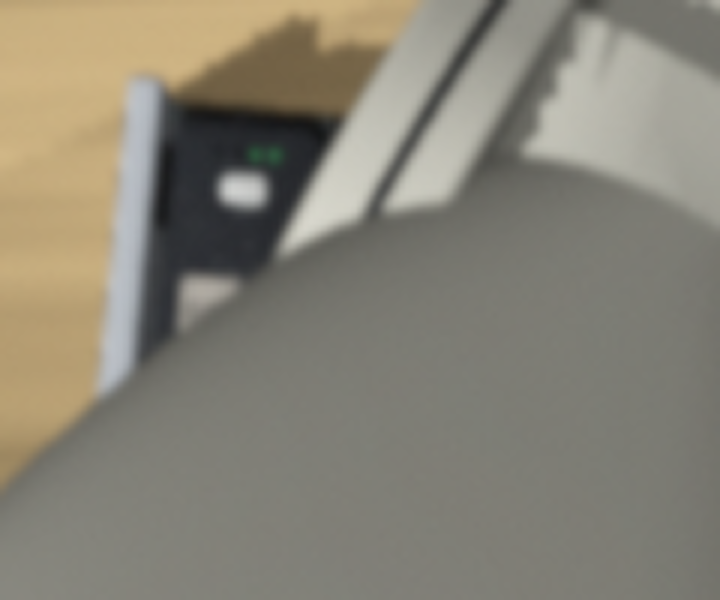

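Force rose to 13.6 N as motion stalled at the predicted home position, and the front battery is on the bumpers. I'll give a small extra press, then back off.

{"api": "play_rows", "payload": {
  "deltas": [
    [[0, 0, 0.8], [0, 0, 0], 0],
    [[0, 0, 1.2], [0, 0, 0], 0],
    [[0, 0, 1.2], [0, 0, 0], 0],
    [[0, 0, 0], [0, 0, 0], 0],
    [[0, 0, -2], [0, 0, 0], 0],
    [[0, 0, -6], [0, 0, 0], 0],
    [[0, 0, -16], [0, 0, 0], 0],
    [[0, 0, -26], [0, 0, 0], 0]
  ]
}}

```text
time: 7.55
ee_pos: [0.536, -0.2626, 0.0848]
ee_rot: [-90.0, 0.0, -6.2]
wrist_force: [0.3, 0.0, -0.5]
grip_width: -0.0001
```

```bash
python3 - <<'E'
from h import *
s=arm.sense();print(inrk(s["ee_pos"]),s["wrist_force"])
delta(rk(.435,-.1785,.17),-6.2)
E
```

```text
[ 0.56120572 -0.20317136  0.08479361] [ 0.34276626  0.03034669 -0.47284456]
d mm [-126.2  -85.1   24.7] rot [-0.001  0.    -0.   ]
```

{"api": "play_rows", "payload": {
  "deltas": [
    [[0, -25, -2], [0, 0, 0], 0],
    [[0, -55, -2], [0, 0, 0], 0],
    [[0, -85, -2], [0, 0, 0], 0],
    [[-30, -85, 5], [0, 0, 0], 0],
    [[-62, -85, 13], [0, 0, 0], 0],
    [[-95, -85, 20], [0, 0, 0], 0],
    [[-126, -85, 27], [0, 0, 0], 0],
    [[-126, -85, 27], [0, 0, 0], 0]
  ]
}}

```text
time: 8.35
ee_pos: [0.4108, -0.2207, 0.1704]
ee_rot: [-90.0, 0.1, -6.3]
wrist_force: [-0.0, 0.8, -0.0]
grip_width: -0.0
```

```bash
python3 - <<'E'
from h import *
p,d=arm.grab_frame("top");cv2.imwrite("pics/t5.png",cv2.resize(p[150:310,230:430],(750,600),interpolation=cv2.INTER_CUBIC))
p,d=arm.grab_frame("scene");cv2.imwrite("pics/s5.png",cv2.resize(p[130:330,220:460],(720,600),interpolation=cv2.INTER_CUBIC))
s=arm.sense();print(inrk(s["ee_pos"]),s["wrist_force"])
delta(rk(.435,-.1785,.089),-6.2)
E
```

```text
[ 0.4352958  -0.17643224  0.17057276] [ 0.99238722 -0.21004964 -0.66159049]
d mm [-0.4 81.6 -2. ] rot [ 0.    -0.002  0.001]
```

View pics/t5.png

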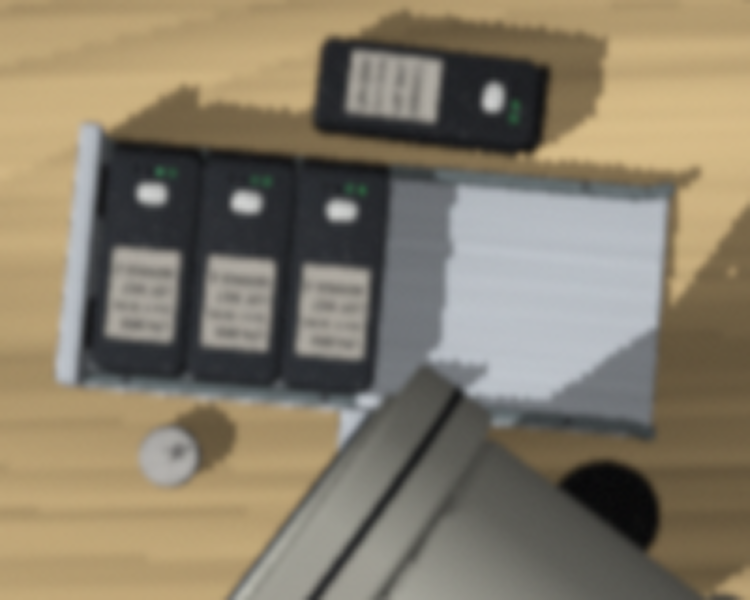

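View pics/s5.png

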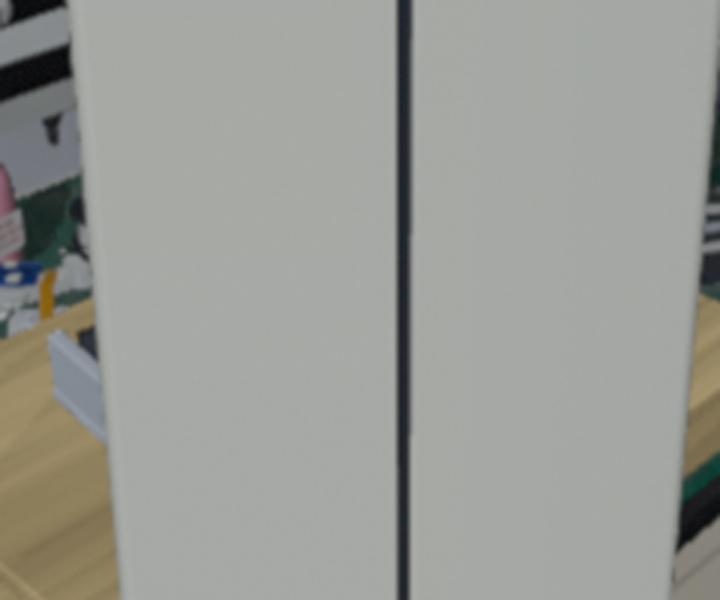

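The batteries are home and tight: front face at the bumpers (col ~105), rear face at col ~385, and the spare, jar and motor haven't moved. Descending outside the bolt plate.

{"api": "play_rows", "payload": {
  "deltas": [
    [[0, 15, -1], [0, 0, 0], 0],
    [[0, 30, -2], [0, 0, 0], 0],
    [[0, 45, -2], [0, 0, 0], 0],
    [[0, 56, -2], [0, 0, 0], 0],
    [[0, 66, -2], [0, 0, 0], 0],
    [[0, 74, -2], [0, 0, 0], 0],
    [[0, 81, -2], [0, 0, 0], 0],
    [[0, 81, -2], [0, 0, 0], 0]
  ]
}}

```text
time: 9.25
ee_pos: [0.4133, -0.2237, 0.0884]
ee_rot: [-90.0, 0.1, -6.2]
wrist_force: [-0.8, 0.2, -0.8]
grip_width: -0.0
```

```bash
python3 - <<'E'
from h import *
s=arm.sense();print(inrk(s["ee_pos"]),s["wrist_force"])
E
```

```text
[ 0.43506983 -0.17775441  0.08836308] [-0.8001247   0.21638382 -0.80828826]
```

{"api": "play_rows", "payload": {
  "deltas": [
    [[4, 0, 0], [0, 0, 0], 0],
    [[8, 0, 0], [0, 0, 0], 0],
    [[12, 0, 0], [0, 0, 0], 0],
    [[16, 0, 0], [0, 0, 0], 0],
    [[20, 0, 0], [0, 0, 0], 0],
    [[24, 0, 0], [0, 0, 0], 0],
    [[28, 0, 0], [0, 0, 0], 0],
    [[31, 0, 0], [0, 0, 0], 0]
  ]
}}

```text
time: 10.05
ee_pos: [0.4447, -0.2274, 0.0891]
ee_rot: [-90.0, 0.0, -6.2]
wrist_force: [-1.7, -0.3, 1.2]
grip_width: 0.0004
```

{"api": "play_rows", "payload": {
  "deltas": [
    [[1, 0, 0], [0, 0, 0], 0],
    [[2, 0, 0], [0, 0, 0], 0],
    [[3, 0, 0], [0, 0, 0], 0],
    [[4, 0, 0], [0, 0, 0], 0],
    [[5, 0, 0], [0, 0, 0], 0],
    [[6, 0, 0], [0, 0, 0], 0],
    [[6.5, 0, 0], [0, 0, 0], 0],
    [[7, 0, 0], [0, 0, 0], 0]
  ]
}}

```text
time: 10.85
ee_pos: [0.4513, -0.2281, 0.0891]
ee_rot: [-90.0, 0.0, -6.2]
wrist_force: [-1.0, -1.5, -0.0]
grip_width: 0.0003
```

```bash
python3 - <<'E'
from h import *
p,d=arm.grab_frame("top");cv2.imwrite("pics/t6.png",cv2.resize(p[150:310,230:430],(750,600),interpolation=cv2.INTER_CUBIC))
s=arm.sense();print(inrk(s["ee_pos"]),s["wrist_force"])
E
```

```text
[ 0.47338123 -0.17799305  0.08907302] [-1.51481922 -0.93852287 -0.28670344]
```

View pics/t6.png

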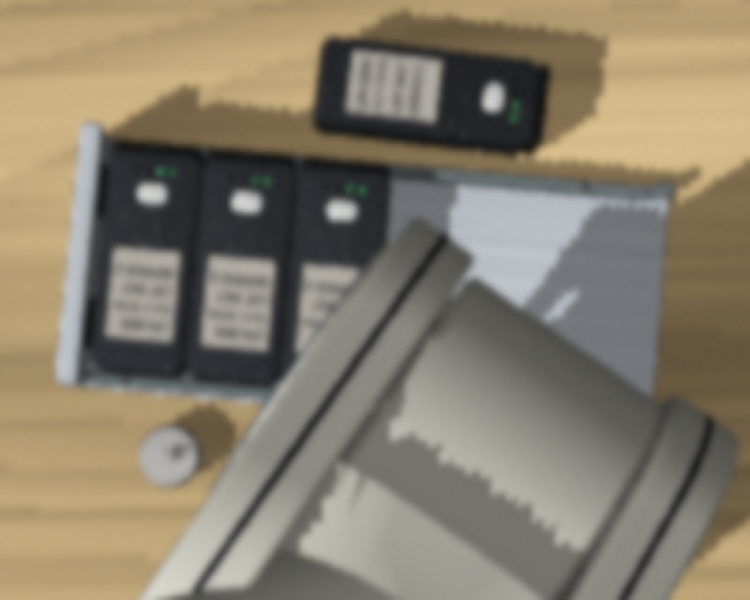

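The force is about 1.5 N, so the bolt is sliding and not yet on its stop. Nothing else has moved. Continuing.

{"api": "play_rows", "payload": {
  "deltas": [
    [[0.6, 0, 0], [0, 0, 0], 0],
    [[1.2, 0, 0], [0, 0, 0], 0],
    [[1.8, 0, 0], [0, 0, 0], 0],
    [[2.4, 0, 0], [0, 0, 0], 0],
    [[3, 0, 0], [0, 0, 0], 0],
    [[3.6, 0, 0], [0, 0, 0], 0],
    [[4.2, 0, 0], [0, 0, 0], 0],
    [[4.6, 0, 0], [0, 0, 0], 0]
  ]
}}

```text
time: 11.7
ee_pos: [0.4559, -0.2285, 0.0891]
ee_rot: [-90.0, 0.0, -6.2]
wrist_force: [-0.9, -1.1, 0.6]
grip_width: -0.0
```

{"api": "play_rows", "payload": {
  "deltas": [
    [[0.5, 0, 0], [0, 0, 0], 0],
    [[1, 0, 0], [0, 0, 0], 0],
    [[1.5, 0, 0], [0, 0, 0], 0],
    [[2, 0, 0], [0, 0, 0], 0],
    [[2.5, 0, 0], [0, 0, 0], 0],
    [[3, 0, 0], [0, 0, 0], 0],
    [[3.5, 0, 0], [0, 0, 0], 0],
    [[4, 0, 0], [0, 0, 0], 0]
  ]
}}

```text
time: 12.5
ee_pos: [0.458, -0.2287, 0.089]
ee_rot: [-90.0, 0.2, -6.3]
wrist_force: [-14.0, -1.1, 8.3]
grip_width: -0.0001
```

It's on the hard stop (14 N, stalled). Backing off and lifting clear to check.

{"api": "play_rows", "payload": {
  "deltas": [
    [[0.8, 0, 0], [0, 0, 0], 0],
    [[0.8, 0, 0], [0, 0, 0], 0],
    [[-4, 0, 0], [0, 0, 0], 0],
    [[-14, 0, 0], [0, 0, 0], 0],
    [[-30, 0, 0], [0, 0, 0], 0],
    [[-40, -15, 0], [0, 0, 0], 0],
    [[-44, -55, 0], [0, 0, 0], 0],
    [[-44, -100, 0], [0, 0, 0], 0]
  ]
}}

```text
time: 13.3
ee_pos: [0.4148, -0.2233, 0.1896]
ee_rot: [-89.9, 0.1, -6.3]
wrist_force: [0.1, -0.5, -0.0]
grip_width: 0.0002
```

{"api": "play_rows", "payload": {
  "deltas": [
    [[-5, -20, 40], [0, 0, 0], 0],
    [[-10, -30, 85], [0, 0, 0], 0],
    [[-15, -40, 130], [0, 0, 0], 0],
    [[-20, -40, 175], [0, 0, 0], 0],
    [[-25, -40, 220], [0, 0, 0], 0],
    [[-25, -40, 265], [0, 0, 0], 0],
    [[-25, -40, 300], [0, 0, 0], 0],
    [[-25, -40, 300], [0, 0, 0], 0]
  ]
}}

```text
time: 14.1
ee_pos: [0.4236, 0.0802, 0.2292]
ee_rot: [-89.9, -0.0, -6.0]
wrist_force: [-0.0, -0.6, -0.2]
grip_width: 0.0001
```

```bash
python3 - <<'E'
from h import *
p,d=arm.grab_frame("top");cv2.imwrite("pics/t7.png",cv2.resize(p[150:310,230:430],(750,600),interpolation=cv2.INTER_CUBIC))
p,d=arm.grab_frame("scene");cv2.imwrite("pics/s7.png",cv2.resize(p[180:320,220:430],(750,500),interpolation=cv2.INTER_CUBIC))
s=arm.sense();print(s["time"],s["ee_pos"],s["wrist_force"])
E
```

```text
14.2 [0.42363952 0.07746505 0.22907717] [-0.3688153  -0.24216313 -0.14178372]
```

View pics/t7.png

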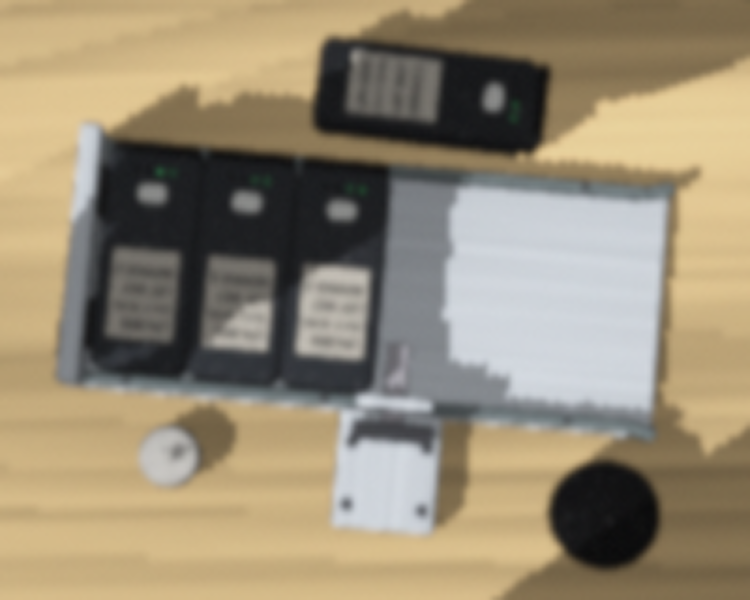

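View pics/s7.png

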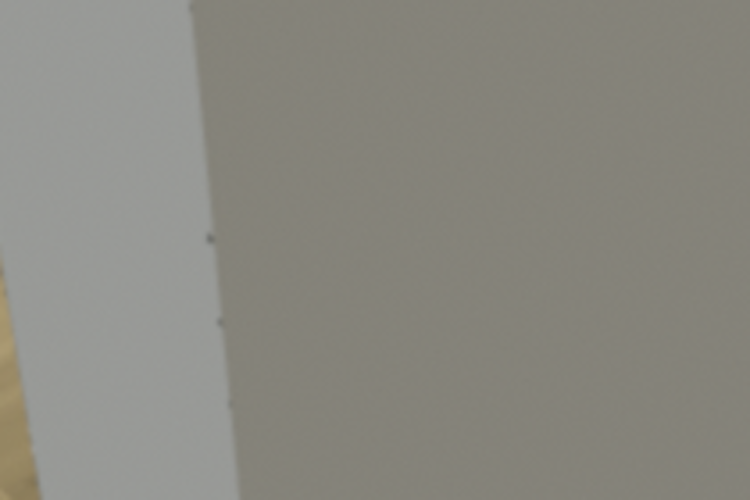

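The top view shows the bolt plate pushed against its bed's inner end (row ~440), the bolt tongue at (397,365) just behind the rear battery (face at col ~380), and the neighbours unmoved. I'll do a numeric check and hand in.

```bash
python3 - <<'E'
from h import *
f=lambda a,b,z:(inrk(world("top",230+a/3.75,150+b/3.75,z))-[.5616,-.168,.06]).round(4)
print('rear face',f(389,170,.104),f(373,390,.104),'plate outer',f(350,440,.109),f(430,451,.109),'bolt tip',f(398,342,.085))
print('bumper/front',f(107,150,.104))
print(arm.finish_job())
E
```

```text
rear face [0.0479 0.0004 0.044 ] [-0.0496 -0.0003  0.044 ] plate outer [-0.0723  0.0081  0.049 ] [-0.0742 -0.027   0.049 ] bolt tip [-0.0263 -0.0104  0.025 ]
bumper/front [0.0465 0.1253 0.044 ]
the job is handed in; nothing more can be done
None
```

I pushed the three batteries home as one train with the shut fingertips, touching only the rear battery. I then pushed the slide bolt fully in by its plate and lifted the arm clear. The job took about 14 s and is handed in.

- **Row:** it slid with about 3–5 N and stalled against the stop at about 14 N. In the last top picture the front face is at rack y ≈ 125 mm and the rear face at y ≈ 0 mm, where −1 mm was expected. The batteries stand tight together.
- **Bolt:** it slid with about 1–2 N and stalled at its hard stop at 14 N. The plate's outer face measures x ≈ −72 to −74 mm, where about −70.5 mm was expected. The tip is at x ≈ −26 mm, where −26.5 mm was expected. I put the plate's 2–3 mm difference down to how well I can read a pixel. The tongue lies behind the rear battery.
- **Surroundings:** the spare battery, flux jar and motor look unmoved in the top view. Wrist force read zero within noise, with the arm clear.
- **Not checked:** the arm blocked the scene camera in each later picture I took with it, so these checks rest on the top camera and the forces. The highest forces were during two brief extra presses of about 1 mm at the stops, and I did not read the peak there.

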